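# Set a bar to the layout marks and stand a lug against it

### The job

Slide the square steel bar across the base plate, without lifting it, until its edge touches the tips of both chalk marks at once, with the bar on the side the marks point to. Then tip the flat lug up on end, hole uppermost, and leave it standing by itself on the plate, square and close up against that edge of the bar, between the two marks, ready for tacking. The bar must still be on both marks at the end; leave everything else where it is.

Things in the scene. Friction and masses are not known exactly. Their poses are not given: they have to be found in the camera images.
- plate: dark base plate, 260 (x) x 300 (y) x 12 thick, fixed flat on the table. Origin: centre of its underside; z up; top 12 mm above the table. Two toggle clamps, 70 high, hold its far corners (spindles at x = 119, y = -118 and 118 mm); two stop pins 26 wide, 26 high stand just past its far edge. The marks lie at about y = +30 mm on it; the bar starts on the +y side of them, the lug on the -y side
- mark_a_tip (a point): tip of the first chalk mark, a flat white V about 26 mm long on the plate's top, nearer the robot. The V opens to the lug's side (-y of the plate); its tip, this point, points to the bar's side (+y)
- mark_b_tip (a point): tip of the second, identical chalk mark, farther from the robot, about 110 to 130 mm from the first
- bar: bright steel bar, 25 x 25 mm square, 170 long, about 0.8 kg, loose on the plate, slides with dry friction. Origin: centre of its underside; x along it, y across it (long faces at y = -12.5 and +12.5 mm), z up. It starts 20 to 85 mm from the marks, skewed up to 0.35 rad to their line; its -y face is the one towards the marks and the lug
- lug: flat bright steel lug, 100 (x) x 60 (y) x 15 (z), about 0.6 kg, 26 mm hole through it at x = +24, y = 0. Loose, lies flat on the plate, foot end (x = -50 mm) towards the bar. Origin: centre of the face it lies on at the start; x from foot to hole end (straight up when it stands); z normal to the faces (up at the start). Once tipped up, its +z face is towards the bar
- lug_mid (a point): centre of the lug's volume: half way along, across and through its thickness
- lug_top (a point): middle of the lug's hole-end edge, 50 mm beyond lug_mid along the lug's x; 112 mm above the table when the lug stands on the plate
- chalk_holder: flat aluminium chalk holder, 125 x 13 x 9, with a white stick of chalk at its +x end, lying on the plate near its robot-side edge; origin at the middle of the 100 mm metal body, underside (leave alone)
- setup_block: dark steel set-up block 75 x 25 x 50 high with bores, standing on the plate near its far edge; origin under its centre (leave alone)
- pliers: pliers with two splayed red-gripped handles, about 205 long, lying flat on the table to the right of the plate; origin near the middle (leave alone)
- locking_pliers: plain steel locking pliers, about 215 long, lying on the table to the right; origin near the middle (leave alone)
- weld_magnet: house-shaped welding magnet, about 90 x 90 x 18, lying flat on the table to the left of the plate (leave alone)
- wire_brush: wooden-handled wire brush, about 240 long, lying on its side on the table to the left; origin near the middle (leave alone)
- tape_measure: dark tape measure, 70 x 65 x 35, on the table to the right (leave alone)
Not all that is in view belongs to the job. Leave any pink look-alike of the bar alone. What is shaped like the lug but green is not meant.

How it is judged:
By the outcome, as a careful person would: the job done as asked, in the order asked, and still so for the second after the job is handed in, with the robot touching nothing.
It also fails if it takes over 51 s, if anything falls off the work surface, if the arm or the gripper's body presses on something with over 40 N, if the wrist force passes 120 N, or if a joint passes its speed limit or range.

### The arm

A 7-joint arm with a two-finger parallel gripper is mounted at the origin on the work surface. World frame = base frame: x ahead of the robot, y to its left, z up, the work surface at z = 0. Lengths are in m, angles in rad, forces in N, time in s.
With the tool pointing down it reaches from about 0.35 to 0.9 m from the base axis. Payload 19.9 kg.
Tool frame: the origin (TCP) lies between the finger pads; the fingertips stand 19 mm ahead of it and the grasp point (between the pads) is the TCP; z points along the fingers, y is the direction in which the jaws open and shut (so a half turn about z gives the same grasp; the last joint's range is limited). The gripper opens to 94 mm and grips with 3 to 60 N. Pads are 16 mm wide; open, the fingers measure 119 mm over their backs; the gripper's body (75 mm by 177 mm) begins 78 mm behind the grasp point.
Start: joints at [-1.21, 0.417, -0.01, 1.614, 0.005, 1.111, -0.053], TCP at [0.245, 0.575, 0.224] pointing down, gripper open.
Joint ranges: [-2.81, 2.81], [-0.39, 2.02], [-1.27, 1.25], [0.06, 2.57], [-1.19, 4.33], [0.19, 2], [-2.82, 2.82]. Speed limits (rad/s): [1.89, 1.89, 2.39, 2.39, 3.01, 3.01, 3.01].

### API

Orientations are given as a 3x3 rotation matrix whose columns are the frame's x, y, z axes.
In Python, from rig import robot gives the robot as it stands. Calls block until the motion is done:
- robot.move_ptp(position, orientation): joint-space move of the TCP to a pose.
- robot.move_linear(position, velocity=0.15, frame=None, threshold=None): straight line of the TCP; frame=None keeps the orientation; velocity is the mean speed in m/s. With threshold (N) it stops when the force on the tool has changed by that much, and returns True; else False.
- robot.goto_joints(angles): joint-space move.
- robot.gripper_to(opening): finger opening in m; the grip force is fixed at half the most; returns when the fingers have stopped.
- robot.pause(seconds).
- robot.ik(position, orientation): joint angles nearest the present ones, or None.
- robot.get_state(): the state.
- robot.grab_frame(name): name is "side" or "top"; returns the picture (420x560x3 uint8, red, green, blue); there is no depth.
- robot.camera_info(name): a dict with "fx", "fy", "cx", "cy" (pixels), "dist" ([k1, k2, p1, p2, k3] as OpenCV has them; the pictures are not rectified), "rvec" (rotation vector, rad) and "tvec" (3), from world to camera coordinates, as OpenCV has them. Camera axes: x right, y down, z forward; pixel columns grow to the right and rows downward; lengths in m; the calibration is good to about 2 mm. A picture is of the moment at which its call begins. camera_info takes no time and is no camera call.
A pose or a line that the arm cannot do raises robot.PlanningError and nothing moves.
- robot.sign_off(): hands the job in, once; it reports no verdict.
The state is a dict: "time": time; "qpos": joint angles; "joint_vel": joint speeds; "effort": joint torques, N m; "ee_pos": TCP position; "tool_rot": TCP orientation; "force": force on the tool from outside, world axes, zero at the start; "moment": the same for the moment, N m; "opening": finger opening in m.
Only numpy, scipy, OpenCV 4.12 (cv2) and the standard library are available. Lean on these libraries where they do the work, as an engineer would, in place of code of your own. Each camera call takes 0.05 s, during which the arm holds its last target. There are 200 camera calls.

## Working session

There is one attempt and no reset: what is moved stays moved. The work goes in short steps, each a Python script; the robot and the scene stay as the last script left them, time stands still between calls to the robot, and variables do not carry over. Pictures are saved under pics/ and viewed, about 8 in all and at most 12, crops included, and the job is handed in when it is done.

```bash
ls; mkdir -p pics
python3 - <<'E'
from rig import robot
import cv2
for n in("top","side"):
    im=robot.grab_frame(n); cv2.imwrite(f"pics/{n}0.png",im[:,:,::-1]); print(n,robot.camera_info(n))
s=robot.get_state();print(s)
E
```

```text
pics
top {'fx': 436.16104395888635, 'fy': 436.16104395888635, 'cx': 278.7575062423106, 'cy': 208.95376269434186, 'dist': array([-0.12394348,  0.        ,  0.        ,  0.        ,  0.        ]), 'rvec': array([ 2.19995566, -2.13652551,  0.0900381 ]), 'tvec': array([-0.07704109,  0.51638343,  1.14673327])}
side {'fx': 396.2401871377653, 'fy': 396.2401871377653, 'cx': 284.65835108219744, 'cy': 211.02815751290763, 'dist': array([0.02629686, 0.        , 0.        , 0.        , 0.        ]), 'rvec': array([ 2.06293331, -0.5440469 ,  0.27018411]), 'tvec': array([-0.46721736,  0.1606389 ,  1.04003552])}
{'time': 0.1, 'qpos': array([-1.20945667,  0.4178958 , -0.01030423,  1.6141075 ,  0.00473635,
        1.11069219, -0.05299386]), 'joint_vel': array([-0.00207581, -0.00074409,  0.00043858, -0.00141257,  0.00024483,
        0.00069685,  0.00044679]), 'effort': array([ 5.76225284e-04, -8.52574396e+01,  6.39393199e-01, -4.26698756e+01,
       -4.89546172e-02,  1.63254485e-02,  3.10110227e-05]), 'ee_pos': array([0.24491438, 0.57467328, 0.2239021 ]), 'tool_rot': array([[-9.19963791e-01,  3.92003220e-01, -3.13608324e-04],
       [ 3.92003329e-01,  9.19963217e-01, -1.03393734e-03],
       [-1.16798645e-04, -1.07412042e-03, -9.99999416e-01]]), 'force': array([ 0.30565929,  0.11718158, -0.38883092]), 'moment': array([ 0.01551334, -0.01958539,  0.01277228]), 'opening': 0.09425792899631089}
```

View pics/top0.png

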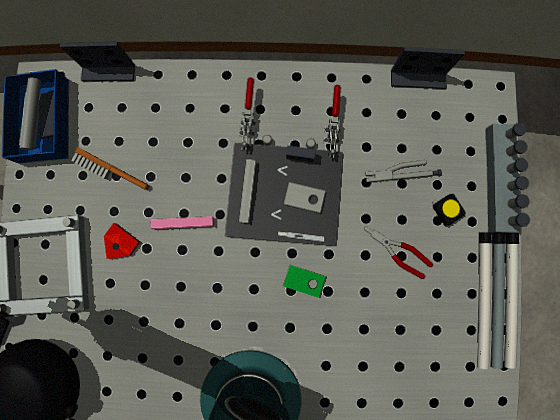

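View pics/side0.png

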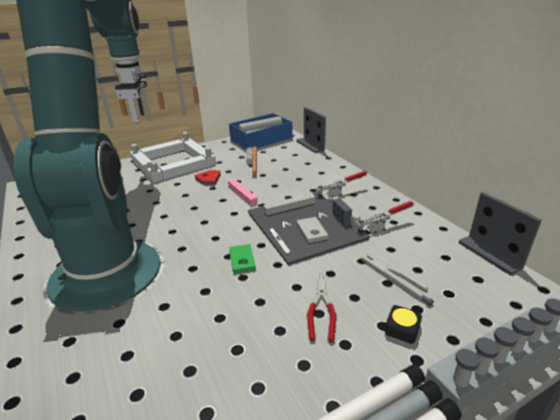

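The top view shows the steel bar at about (248,190), the steel lug at (305,197) with its hole at (313,200), and V tips at about (277,171) and (271,214). The look-alikes are the pink bar at (182,222) and the green lug at (305,281), both off the plate. The steel pair on the plate matches the description. I'll confirm with one crop and measure.

```bash
cat > h.py <<'E'
import numpy as np, cv2
from rig import robot
def cam(n):
    c=robot.camera_info(n); K=np.array([[c["fx"],0,c["cx"]],[0,c["fy"],c["cy"]],[0,0,1]]); return K,c["dist"],cv2.Rodrigues(c["rvec"])[0],c["tvec"],c["rvec"]
def ray(n,px):
    K,d,R,t,_=cam(n); p=cv2.undistortPoints(np.array(px,float).reshape(-1,1,2),K,d)[:,0]
    return -R.T@t,np.c_[p,np.ones(len(p))]@R
def onz(n,px,z):
    o,v=ray(n,px); return (o+v*((z-o[2])/v[:,2])[:,None])[:,:2]
def proj(n,P):
    K,d,R,t,r=cam(n); return cv2.projectPoints(np.array(P,float).reshape(-1,1,3),r,t,K,d)[0][:,0]
E
python3 - <<'E'
from h import *
for n in("top","side"): print(n,ray(n,[[280,210]])[0].round(3))
im=cv2.imread("pics/top0.png"); c=im[130:250,215:355]; cv2.imwrite("pics/crop0.png",cv2.resize(c,None,fx=5,fy=5,interpolation=cv2.INTER_CUBIC))
g=cv2.cvtColor(im,cv2.COLOR_BGR2GRAY)
hull=np.array([[236,145],[342,152],[337,244],[227,236]]); roi=np.zeros_like(g); cv2.fillConvexPoly(roi,hull,255)
m=((g>105)&(roi>0)).astype(np.uint8)
k,l,s,ce=cv2.connectedComponentsWithStats(m)
for i in range(1,k):
    if s[i,4]>12:
        cs=cv2.findContours((l==i).astype(np.uint8),0,2)[0][0]; r=cv2.minAreaRect(cs)
        print(i,s[i],ce[i].round(2),np.round(cv2.boxPoints(r),1).tolist())
E
```

```text
top [ 0.409 -0.076  1.189]
side [ 0.039 -0.936  0.669]
5 [239 159  16  64 567] [246.67 190.4 ] [[238.5, 221.5], [245.89999389648438, 158.5], [254.8000030517578, 159.60000610351562], [247.39999389648438, 222.5]]
6 [278 166  10  10  38] [282.37 170.08] [[277.3999938964844, 174.1999969482422], [278.3999938964844, 165.0], [287.0, 166.0], [286.0, 175.10000610351562]]
7 [284 183  41  29 730] [303.07 196.57] [[283.5, 203.10000610351562], [288.8999938964844, 181.5], [324.8999938964844, 190.5], [319.5, 212.10000610351562]]
8 [271 209  10  11  40] [275.98 214.02] [[271.0, 209.0], [280.0, 209.0], [280.0, 219.0], [271.0, 219.0]]
11 [278 232  46  10 211] [301.91 235.97] [[277.6000061035156, 235.60000610351562], [278.20001220703125, 230.39999389648438], [323.6000061035156, 236.10000610351562], [323.0, 241.1999969482422]]
```

View pics/crop0.png

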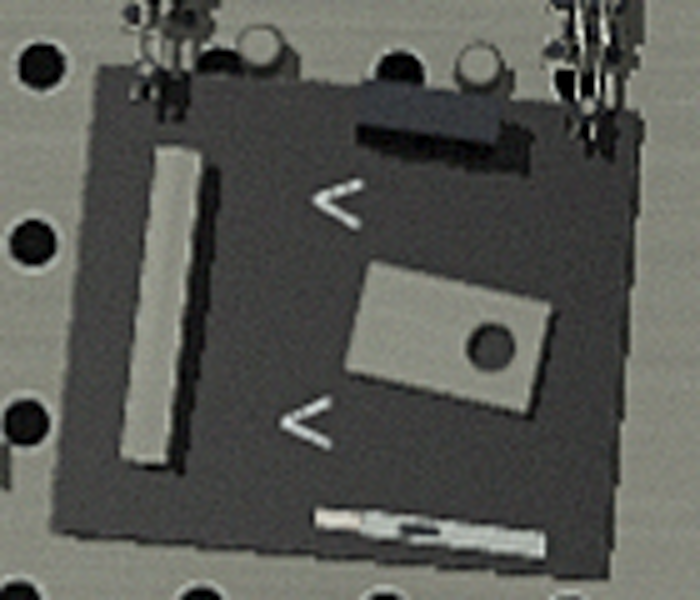

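Confirmed: the bright bar and the lug with its hole to the right (-y) are on the plate, and the V tips are at crop (279,422) and (312,200). Next I'll measure sub-pixel positions and check IK.

```bash
cat >> h.py <<'E'
def comps(n,im,x0,y0,x1,y1,th,S=8,minA=12):
    "bright blobs in a crop, contours in sub-pixel image coords"
    g=cv2.resize(cv2.cvtColor(im,cv2.COLOR_RGB2GRAY)[y0:y1,x0:x1],None,fx=S,fy=S,interpolation=cv2.INTER_CUBIC)
    cs=cv2.findContours((g>th).astype(np.uint8),0,1)[0]
    return [(c[:,0]+.5)/S-.5+[x0,y0] for c in cs if cv2.contourArea(c)>minA*S*S]
def rect(n,c,z):
    "contour -> centre mm, size mm, long-axis yaw deg on plane z"
    P=onz(n,c,z)*1000; r=cv2.minAreaRect(P.astype(np.float32)); b=cv2.boxPoints(r)
    e=[b[1]-b[0],b[2]-b[1]]; L=max(e,key=np.linalg.norm); return np.mean(b,0),sorted(r[1])[::-1],np.degrees(np.arctan2(L[1],L[0])),b
def tip(n,c,z=.012):
    "V contour on the plate: fit outer/inner edges of both arms -> outer tip, in mm"
    P=onz(n,c,z)*1000; return P
E
python3 - <<'E'
from h import *
im=cv2.imread("pics/top0.png")[:,:,::-1].copy()
for th in (95,115):
  for c in comps("top",im,228,145,342,245,th):
    cc=c.mean(0)
    if not (238<cc[0]<330 and 155<cc[1]<228): continue
    z=.012
    if cc[0]<258: z=.037
    elif cc[0]>290: z=.027
    C,sz,yaw,b=rect("top",c,z); P=onz("top",c,z)*1000
    if z==.012:
        i=P[:,1].argmax(); print(th,"V",cc.round(1),"tip",P[i].round(1),"size",np.round(sz,1),np.round(P[P[:,1]>P[i,1]-2].mean(0),1))
    else: print(th,cc.round(1),C.round(1),np.round(sz,1),round(yaw,1),b.round(0).tolist())
h=onz("top",[[215+491.5/5-.5,130+347.5/5-.5]],.027)*1000; print("hole",h)
# plate corners
pc=onz("top",[[215+u/5-.5,130+v/5-.5] for u,v in((98,65),(638,113),(608,580),(52,532))],.012)*1000; print(pc.round(1),np.linalg.norm(np.diff(pc[[0,1,2,3,0]],axis=0),axis=1).round(1))
E
```

```text
95 V [276.5 214. ] tip [505.7 -40. ] size [28.9 27.8] [505.  -40.6]
95 [304.1 196.9] [ 552.9 -129. ] [101.5  61.4] 78.3 [[513.0, -172.0], [573.0, -185.0], [593.0, -86.0], [533.0, -73.0]]
95 V [282.7 169.9] tip [629.4 -53.9] size [27.9 27.3] [627.8 -54.4]
95 [246.7 190.5] [564.8  24.6] [171.6  26.3] -4.5 [[478.0, 18.0], [649.0, 5.0], [651.0, 31.0], [480.0, 44.0]]
115 V [276.3 214. ] tip [506.  -40.6] size [27.5 26.6] [505.1 -41.3]
115 [304.1 196.9] [ 552.9 -129. ] [100.2  60. ] 78.2 [[513.0, -172.0], [572.0, -184.0], [592.0, -86.0], [534.0, -74.0]]
115 V [282.6 169.9] tip [628.7 -54.2] size [26.9 26.2] [628.  -54.9]
115 [246.8 190.5] [564.9  24.6] [170.5  25.4] -4.5 [[479.0, 19.0], [649.0, 5.0], [651.0, 31.0], [481.0, 44.0]]
hole [[ 547.5604067  -152.43525784]]
[[ 700.4   67.1]
 [ 681.8 -231.5]
 [ 425.1 -219.2]
 [ 442.2   81.7]] [299.2 257.  301.3 258.7]
```

```bash
cat >> h.py <<'E'
def unit(v): v=np.array(v,float); return v/np.linalg.norm(v)
def frm(y,z): y,z=unit(y),unit(z); return np.c_[np.cross(y,z),y,z]
UP=np.array([0,0,1.])
TA,TB=np.array([505.3,-40.6,12])/1e3,np.array([628.4,-54.2,12])/1e3
D=unit(TB-TA); N=np.cross(UP,D); MID=(TA+TB)/2
LC=np.array([.5529,-.129,.0195]); LX=unit([-5.3*.98,-23.4,0]); LX=np.array([np.cos(np.radians(-101.8)),np.sin(np.radians(-101.8)),0]); LY=np.cross(UP,LX)
def ztool(th,X,Z): return -Z*np.cos(th)-X*np.sin(th)
E
python3 - <<'E'
from h import *
q0=robot.get_state()["qpos"]
print(D,N,MID)
nb=np.array([np.sin(np.radians(4.5)),np.cos(np.radians(4.5)),0])
for s in(1,-1): print("bar",s,robot.ik([.5649,.0246,.034],frm(s*nb,-UP)),robot.ik([MID[0]+.0125*N[0],MID[1]+.0125*N[1],.034],frm(s*N,-UP)))
for s in(1,-1):
  for th in(0,15,30,45,60):
    t=np.radians(th)
    a=robot.ik(LC+.01*LX+[0,0,.015],frm(s*LY,ztool(t,LX,UP)))
    f=MID-N*.0085+UP*.062
    b=robot.ik(f,frm(s*np.cross(N,UP),ztool(t,UP,N)))
    print(s,th,None if a is None else a.round(2),None if b is None else b.round(2))
E
```

```text
[ 0.99395247 -0.10981116  0.        ] [ 0.10981116  0.99395247 -0.        ] [ 0.56685 -0.0474   0.012  ]
bar 1 [-0.27088204  0.574445    0.22030273  1.90114553 -0.18859858  0.6858585
  1.55384657] [-0.21238221  0.58648159  0.2817017   1.89301304 -0.2425993   0.69506429
  1.67272905]
bar -1 [-0.53730287  0.64045228  0.57226572  1.9100768  -0.50243803  0.73687745
 -1.3234092 ] [-0.44802088  0.6532781   0.59689551  1.90084779 -0.52609724  0.74818744
 -1.23160387]
1 0 [-0.24  0.64  0.57  1.9  -0.5   0.74  0.4 ] [-0.89  1.29  0.63  1.59  0.62  1.43 -0.9 ]
1 15 [-0.18  0.72  0.69  1.89 -0.89  0.95  0.83] [-0.89  1.13  0.65  1.66  0.53  1.26 -0.83]
1 30 [-0.01  0.78  0.64  1.84 -1.06  1.17  1.03] [-0.86  0.98  0.66  1.74  0.44  1.1  -0.73]
1 45 [ 0.18  0.86  0.53  1.78 -1.14  1.37  1.14] [-0.79  0.83  0.65  1.8   0.32  0.96 -0.58]
1 60 [ 0.43  0.94  0.29  1.69 -1.11  1.48  1.17] [-0.67  0.69  0.59  1.84  0.19  0.86 -0.4 ]
-1 0 [-0.56  0.9   1.08  1.91 -0.98  0.98 -2.36] [-0.9   1.29  0.65  1.59  0.6   1.42  2.25]
-1 15 [-0.41  0.94  1.08  1.89 -1.18  1.21 -2.13] [-0.41  0.99 -0.04  1.65  0.99  1.61  1.99]
-1 30 [-0.06  0.81  0.71  1.84 -1.1   1.21 -2.09] [-0.38  0.84 -0.03  1.72  0.89  1.39  2.07]
-1 45 [ 0.18  0.86  0.53  1.78 -1.14  1.37 -2.  ] [-0.33  0.71  0.01  1.78  0.76  1.17  2.21]
-1 60 [ 0.39  0.96  0.35  1.7  -1.15  1.51 -1.95] [-0.26  0.6   0.05  1.83  0.57  0.97  2.42]
```

Run:
```python
from h import *
nb=np.array([np.sin(np.radians(4.5)),np.cos(np.radians(4.5)),0]); B=np.array([.5649,.0246,0])
robot.gripper_to(.06)
robot.move_ptp(B+UP*.11,frm(nb,-UP))
print(robot.move_linear(B+UP*.034,velocity=.1,threshold=15))
robot.gripper_to(.015); s=robot.get_state(); print(s["time"],s["opening"],s["force"].round(1),s["ee_pos"])
T=MID+.0125*N; T[2]=s["ee_pos"][2]
robot.move_linear(T,velocity=.05,frame=frm(N,-UP))
s=robot.get_state(); print(s["time"],s["opening"],s["force"].round(1),s["ee_pos"],s["tool_rot"][:,1].round(3))
robot.gripper_to(.035)
robot.move_linear(T+UP*.11,velocity=.15)
s=robot.get_state(); print(s["time"],s["force"].round(1))
robot.move_linear(T+UP*.16+.17*N,velocity=.3)
im=robot.grab_frame("top"); cv2.imwrite("pics/t1.png",im[:,:,::-1]);cv2.imwrite("pics/crop1.png",cv2.resize(im[130:250,215:355,::-1],None,fx=5,fy=5,interpolation=cv2.INTER_CUBIC))
print(robot.get_state()["time"])
```

```text
False
4.6583 0.024773147182555185 [-0.2  0.4  2.8] [0.56493873 0.02450121 0.03408296]
6.0 0.025372138607259464 [-1.   5.   3.6] [ 0.56834778 -0.03436779  0.03413493] [0.109 0.994 0.001]
7.2833 [-0.3 -0.5 -0.1]
8.075
```

View pics/crop1.png

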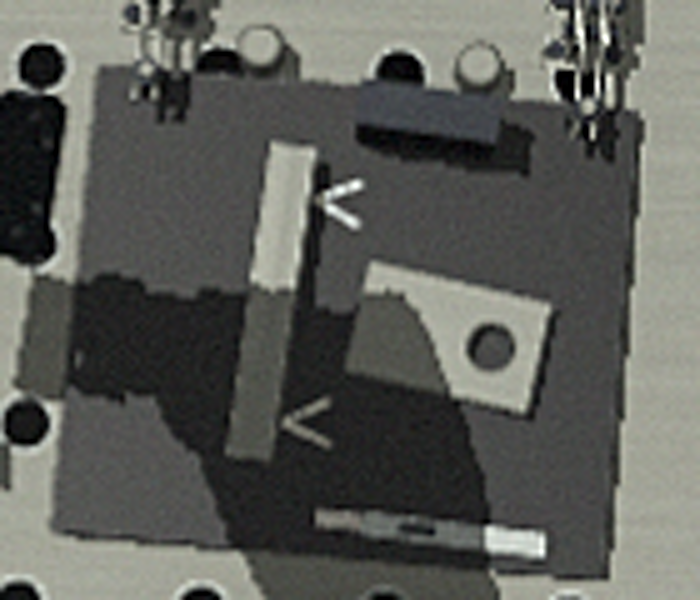

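The crop shows the bar against both tips, crop (315,200) and (280,422), with an arm shadow over its lower half. The lug hasn't moved. I'll measure the edges from row gradients, since these don't depend on the shading.

Run:
```python
from h import *
im=cv2.imread("pics/t1.png"); g=cv2.cvtColor(im,cv2.COLOR_BGR2GRAY).astype(float)
L=[];R=[]
for r in list(range(162,184))+list(range(192,218)):
    xc=269.5-(r-160)*.155
    d=np.diff(g[r]); 
    for lo,sg,out in((int(xc-9),1,L),(int(xc+1),-1,R)):
        w=np.clip(sg*d[lo:lo+8],0,None); i=w.argmax(); sl=slice(max(i-1,0),i+2)
        out.append([lo+(w[sl]*np.arange(8)[sl]).sum()/w[sl].sum()+.5,r])
def line(p):
    P=onz("top",p,.037)*1000; vx,vy,x,y=cv2.fitLine(P.astype(np.float32),cv2.DIST_HUBER,0,.01,.01).ravel(); 
    if vx<0: vx,vy=-vx,-vy
    return np.array([x,y]),np.array([vx,vy]),np.abs((P-[x,y])@[-vy,vx]).mean()
for nm,p in(("L",L),("R",R)):
    o,v,e=line(p); print(nm,"yaw",np.degrees(np.arctan2(v[1],v[0])).round(2),"resid",e.round(2),"dist of tips from line (+ = beyond, +y)",[(np.dot(np.array(t[:2])*1000-o,[-v[1],v[0]])).round(2) for t in(TA,TB)])
s=robot.get_state();print(s["time"])
```

```text
L yaw -8.89 resid 5.94 dist of tips from line (+ = beyond, +y) [np.float64(-41.54), np.float64(-35.95)]
R yaw -7.12 resid 2.56 dist of tips from line (+ = beyond, +y) [np.float64(-3.71), np.float64(-1.94)]
8.075
```

```bash
cat >> h.py <<'E'
def baredges(im,rows,xc):
    g=cv2.cvtColor(im,cv2.COLOR_RGB2GRAY).astype(float); d=np.diff(g,axis=1); out={}
    for nm,o,sg in(("L",-8,1),("R",1,-1)):
        p=[]
        for r in rows:
            lo=int(round(xc(r)+o)); w=np.clip(sg*d[r,lo:lo+8],0,None); i=w.argmax(); k=np.arange(max(i-1,0),min(i+2,8))
            p.append([lo+(w[k]*k).sum()/w[k].sum()+.5,r])
        P=onz("top",p,.037)*1000; vx,vy,x,y=cv2.fitLine(P.astype(np.float32),cv2.DIST_HUBER,0,.01,.01).ravel(); s=np.sign(vx); v=np.array([vx,vy])*s; n=np.array([-v[1],v[0]])
        out[nm]=([x,y],n); print(nm,"yaw %.2f resid %.2f tips"%(np.degrees(np.arctan2(v[1],v[0])),np.abs((P-[x,y])@n).mean()),[round(float((t[:2]*1000-[x,y])@n),2) for t in(TA,TB)])
E
python3 - <<'E'
from h import *
im=cv2.imread("pics/t1.png")[:,:,::-1].copy()
baredges(im,list(range(162,184))+list(range(192,217)),lambda r:273.1-(r-160)*.133)
c=[c for c in comps("top",im,272,160,292,182,115)]
for q in c: P=onz("top",q,.012)*1000; print("b",P[P[:,1].argmax()].round(1),P.mean(0).round(1))
for q in comps("top",im,268,206,292,224,75): P=onz("top",q,.012)*1000; print("a",P[P[:,1].argmax()].round(1),P.mean(0).round(1))
E
```

```text
L yaw -6.28 resid 0.38 tips [-25.97, -26.04]
R yaw -6.33 resid 0.65 tips [-1.16, -1.11]
b [627.7 -57. ] [627.  -70.4]
b [655.1 -38. ] [626.6 -45.3]
a [505.4 -41. ] [505.5 -55.5]
a [527.9 -31.1] [508.1 -34.4]
```

The bar is parallel to the mark line (-6.3°, line -6.3°) and about 1 mm short of both tips. There is plenty of time, so I'll regrip, slide it the last millimetre and re-measure.

Run:
```python
from h import *
T=MID+.0125*N; T[2]=.034
robot.move_ptp(T+UP*.07,frm(N,-UP))
print(robot.move_linear(T,velocity=.1,threshold=15))
robot.gripper_to(.015); s=robot.get_state(); print(s["opening"],s["ee_pos"],s["force"].round(1))
T2=T-.001*N
robot.move_linear(T2,velocity=.01); s=robot.get_state(); print(s["ee_pos"],s["force"].round(1))
robot.gripper_to(.035); robot.move_linear(T2+UP*.1,velocity=.2)
robot.gripper_to(.09)
robot.move_linear(T2+UP*.16+.17*N+.0*D,velocity=.3)
im=robot.grab_frame("top"); cv2.imwrite("pics/t2.png",im[:,:,::-1])
baredges(im,list(range(162,184))+list(range(192,217)),lambda r:273.1-(r-160)*.133)
for c in comps("top",im,283,178,330,214,115,minA=60): print("lug",[np.round(x,1).tolist() for x in rect("top",c,.027)[:3]])
print(robot.get_state()["time"])
```

```text
False
0.02481188558791904 [ 0.56865812 -0.03483721  0.03463229] [-0.7  1.1  6.1]
[ 0.5686436  -0.03512661  0.03463737] [-1.1  4.1  6.6]
L yaw -6.13 resid 0.42 tips [-25.12, -25.5]
R yaw -6.32 resid 0.80 tips [-0.58, -0.55]
lug [[552.7999877929688, -129.0], [101.1, 61.5], 78.0]
13.1083
```

The bar is now within about 0.5 mm of both tips, and the lug is undisturbed. Next I'll grip the lug with the tool tilted, lift it and turn it upright.

Run:
```python
from h import *
th=np.radians(35); z0=ztool(th,LX,UP); F0=frm(LY,z0)
G=LC+.008*LX; G[2]=.0345
robot.move_ptp(G-.12*z0,F0)
print("t",robot.get_state()["time"],robot.move_linear(G,velocity=.12,threshold=15))
robot.gripper_to(.04); s=robot.get_state(); print(s["time"],s["opening"],s["ee_pos"],s["force"].round(1))
robot.move_linear(G+UP*.09,velocity=.12); s=robot.get_state(); print(s["opening"],s["ee_pos"],s["force"].round(1))
z1=ztool(th,UP,N); F1=frm(np.cross(N,UP),z1)
P=MID+N*(.0075-.035); P[2]=.150
try:
    robot.move_linear(P,velocity=np.linalg.norm(P-G-UP*.09)/3,frame=F1)
except robot.PlanningError as e:
    print("plan",e); robot.move_ptp(P,F1)
s=robot.get_state(); print(s["time"],s["opening"],s["ee_pos"],s["force"].round(1))
im=robot.grab_frame("side"); cv2.imwrite("pics/s3.png",im[:,:,::-1]); cv2.imwrite("pics/crop3.png",cv2.resize(im[120:280,220:420,::-1],None,fx=3.7,fy=3.7,interpolation=cv2.INTER_CUBIC))
```

```text
t 14.4083 False
16.1333 0.05943239391151651 [ 0.55106321 -0.13682666  0.03457156] [-3.6  0.2  3.8]
0.059606693339771956 [ 0.55096639 -0.13658279  0.12382961] [-0.4  0.1 -6.7]
20.1833 0.05927872719667648 [ 0.56381214 -0.07495949  0.15015351] [-0.1  0.5 -5. ]
```

View pics/crop3.png

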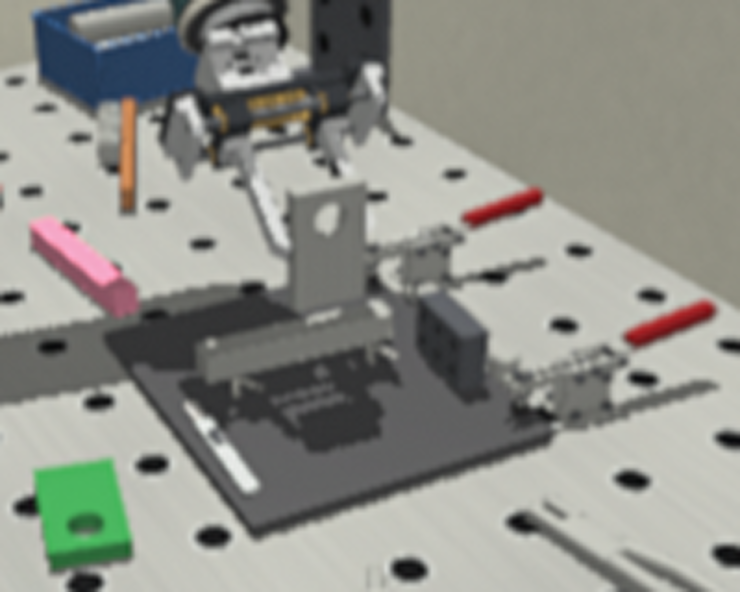

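The lug is held upright, hole up, at crop (330,250) just on the lug side of the bar. Next I'll lower it beside the bar, close the gap and set it down.

Run:
```python
from h import *
face=.01503; off=.0076
def at(gap,z):
    P=MID+N*(face-gap+off-MID@N); P[2]=z; return P
robot.move_linear(at(.009,.15),velocity=.1)
print("down",robot.move_linear(at(.009,.075),velocity=.06,threshold=6)); s=robot.get_state(); print(s["ee_pos"],s["force"].round(1))
print("in",robot.move_linear(at(.0012,.075),velocity=.015,threshold=4)); s=robot.get_state(); print(s["ee_pos"],s["force"].round(1),"gap",(face+off-s["ee_pos"]@N)*1e3)
p=at(.0012,.064)
print("set",robot.move_linear(p,velocity=.012,threshold=5)); s=robot.get_state(); print(s["time"],s["ee_pos"],s["force"].round(1),s["moment"].round(2),"gap",(face+off-s["ee_pos"]@N)*1e3)
im=robot.grab_frame("side"); cv2.imwrite("pics/s4.png",im[:,:,::-1]); cv2.imwrite("pics/crop4.png",cv2.resize(im[150:270,230:390,::-1],None,fx=4.8,fy=4.8,interpolation=cv2.INTER_CUBIC))
```

```text
down False
[ 0.56683613 -0.04884957  0.07532435] [ 0.2  0.  -5.3]
in False
[ 0.56753883 -0.04116392  0.0750252 ] [-0.7 -0.3 -6.5] gap 1.2228879849226735
set True
23.2667 [ 0.56754077 -0.04125892  0.06961203] [-1.   3.1  7.1] [-0.19  0.22 -0.26] gap 1.3170972104873218
```

View pics/crop4.png

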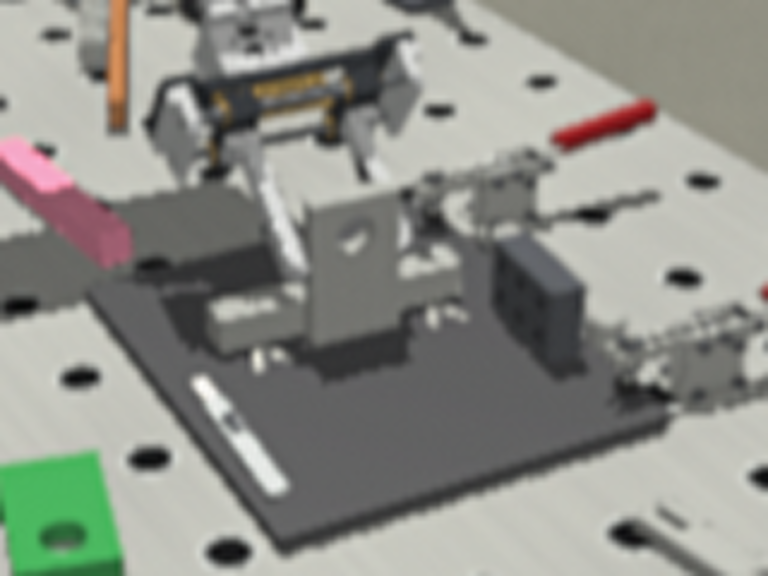

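The lug's foot is on the plate (contact at z = 69.6 mm, expected 70) against the bar between the marks, at crop (350,270). Release, back out along the tool axis and check both views.

Run:
```python
from h import *
robot.gripper_to(.078); s=robot.get_state(); print(s["opening"],s["force"].round(1))
z1=s["tool_rot"][:,2]; p=s["ee_pos"]
robot.move_linear(p-.02*z1,velocity=.05)
robot.move_linear(p-.13*z1,velocity=.15)
robot.move_linear(p-.13*z1+np.array([0,.07,.08]),velocity=.2)
s=robot.get_state(); print(s["time"],s["force"].round(1))
a=robot.grab_frame("top")[:,:,::-1]; b=robot.grab_frame("side")[:,:,::-1]; cv2.imwrite("pics/t5.png",a); cv2.imwrite("pics/s5.png",b)
f=lambda i:cv2.resize(i,(480,480),interpolation=cv2.INTER_CUBIC)
cv2.imwrite("pics/both5.png",np.hstack([cv2.resize(a[140:240,230:330],(400,400),interpolation=cv2.INTER_CUBIC),cv2.resize(b[155:255,250:350],(400,400),interpolation=cv2.INTER_CUBIC)]))
```

```text
0.07804933106899407 [ 0.4 -1.   0.5]
25.9417 [ 0.3 -0.  -1. ]
```

View pics/both5.png

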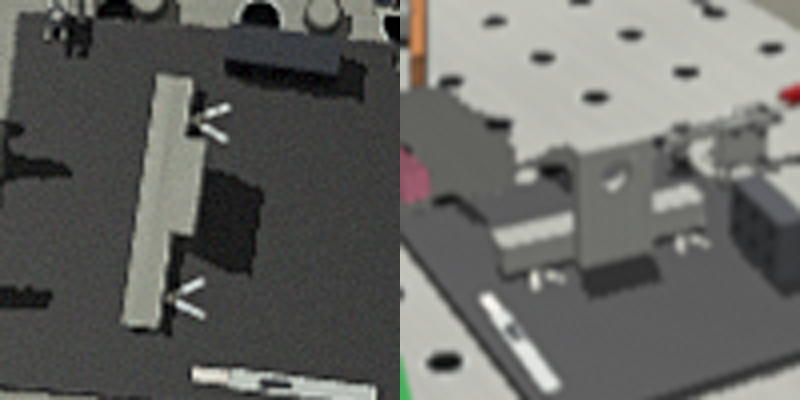

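The lug stands alone beside the bar (left panel (188,190), right panel (612,205)), hole uppermost, between the marks, with the gripper well clear. One numeric check before handing in.

Run:
```python
from h import *
im=cv2.imread("pics/t5.png")[:,:,::-1].copy()
xc=lambda r:273.1-(r-160)*.133
baredges(im,list(range(162,171))+list(range(202,217)),xc)
g=cv2.cvtColor(im,cv2.COLOR_RGB2GRAY).astype(float); p=[]
for r in range(178,196):
    lo=int(xc(r)+5); w=np.clip(-np.diff(g[r])[lo:lo+9],0,None); i=w.argmax(); k=np.arange(max(i-1,0),min(i+2,9)); p.append([lo+(w[k]*k).sum()/w[k].sum()+.5,r])
P=onz("top",p,.112)*1000; v=cv2.fitLine(P.astype(np.float32),cv2.DIST_HUBER,0,.01,.01).ravel()
print("lug top -y edge yaw",np.degrees(np.arctan(v[1]/v[0])).round(1),"n offset from tip line",((P-MID[:2]*1000)@N[:2]).mean().round(2),"(ideal -15 minus gap)")
print(robot.get_state()["time"]); robot.sign_off()
```

```text
L yaw -6.23 resid 0.32 tips [-25.23, -25.39]
R yaw -6.28 resid 0.43 tips [-0.55, -0.61]
lug top -y edge yaw -4.9 n offset from tip line -15.86 (ideal -15 minus gap)
26.0417
the job is handed in; nothing more can be done
```

The job is done and handed in at about 26 s of the 51 s allowed; no verdict was reported.

**What I did:** I gripped the bar across its width and slid it over the plate to the marks, with a second 1 mm slide to close the gap. I then gripped the lug with a tilted tool, lifted it and turned it upright. I set it down by force contact about 1.2 mm from the bar's face, let go and backed out.

**Last checks:**
- **Bar:** it lies at -6.3°, the same as the mark line. Its edge is about 0.5 mm from both tips by image. That matches the reading before the lug was placed, so placing it didn't move the bar.
- **Lug:** it stands by itself, hole up, between the marks. By image its gap to the bar is about 1 mm or less, which fits the gap I set.
- **Disagreement:** the lug's top edge measured -4.9° against the bar's -6.3°. I put this down to noise in a short edge about 18 pixels long, because the gripper was set square to the mark line. I did not confirm it another way.
- **Rest of the scene:** nothing else near the plate looked moved in the last crops; I did not measure it.

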